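# Dial the strongbox combination on the lamp-assembly bench

### The job

On the lid of the larger grey steel box, dial the combination, left and right as seen from above: turn the dial left (anticlockwise) until its pointer is on the first mark anticlockwise from the double zero mark and pause there for a second, then right (clockwise) past zero to the first mark clockwise from it and pause again. Finally turn it left to the zero mark and let go, leaving it at rest there; do not turn the smaller box's dial.

Things in the scene. Friction and masses are not known exactly. Their poses are not given: they have to be found in the camera images.
- dial (a joint): Angle of the dial on the larger box's lid (rad): 0 with the pointer on the long double white zero mark, positive anticlockwise (left) seen from above. Ten white marks stand 36 degrees (0.628 rad) apart on a fixed 104 mm ring: the first anticlockwise from zero is at +0.628, the first clockwise at -0.628. Light friction (0.04 N m), stays where left, no stop within 2.7 rad. Starts at -0.78 to 0.26.
- dial_grip (a point): Grip point on that dial's upright axis, 12 mm under the top of a black finger bar 46 mm long, 14 mm wide, 38 mm tall, to be pinched across its width from above. x runs along the bar to its pointer end (white line, white tip) and turns with it; z up. 26 mm below is the top of a 68 mm disc, 38 mm below the lid. About 123 mm above the table. A tape roll 19 mm tall lies on the lid 120 mm or more away.
- cash_dial_tip (a point): White pointer tip, 23 mm from the axis, of the similar but smaller dial (44 mm disc) on the smaller box. Not to be turned.
- cashbox: Smaller grey box, 130 deep, 170 wide, 65 mm tall, fixed; small dial mid-lid, its bar rising to 99 mm above the table. Origin: centre of underside; x from front handle to hinges. The larger box, also fixed, is 180 deep, 260 wide, 85 mm tall, its dial 50 mm from the lid's centre toward the box's -y side. A loose black lamp housing 140 mm tall stands between the boxes.

How it is judged:
On the way, in this order (a step that is already met when the one before it is completed fails the run):
1. the larger box's dial rests on the first mark anticlockwise from zero (within 12 degrees) (value of joint dial between 0.418 and 0.838 rad), for 0.4 s.
2. then it rests on the first mark clockwise from zero (within 12 degrees) (value of joint dial between -0.838 and -0.418 rad), for 0.4 s.
3. then it is back on the zero mark (within 12 degrees) (value of joint dial between -0.21 and 0.21 rad), for 0.4 s.
At the end, for the whole second after the job is handed in: The larger box's dial is at rest with its pointer within 12 degrees of the zero mark (all of step 3 and velocity of joint dial between -0.05 and 0.05 rad/s); the robot touches nothing.
It fails at once if the smaller box's dial is turned (its pointer tip moves more than 8 mm, about 20 degrees) (distance of cash_dial_tip from where it was at the start of the episode above 0.008 m).
It also fails if it takes over 42 s, if anything falls off the work surface, if the arm or the gripper's body presses on something with over 40 N, if the wrist force passes 120 N, or if a joint passes its speed limit or range.

### The arm

A 7-joint arm with a two-finger parallel gripper is mounted at the origin on the work surface. World frame = base frame: x ahead of the robot, y to its left, z up, the work surface at z = 0. Lengths are in m, angles in rad, forces in N, time in s.
With the tool pointing down it reaches from about 0.35 to 0.9 m from the base axis. Payload 8.1 kg.
Tool frame: the origin (TCP) lies midway between the tips of the shut fingers; the grasp point (between the pads) lies arm.grasp_offset behind it (arm.grasp_offset is the distance from the TCP to the grasp point, in m); z points along the fingers, y is the line along which they close (so a half turn about z gives the same grasp; the last joint's range is limited). The gripper opens to 92 mm and grips with 3 to 60 N. Pads are 19 mm wide; open, the fingers measure 130 mm over their backs; the gripper's body (75 mm by 190 mm) begins 47 mm behind the grasp point.
Start: joints at [-0.103, 0.434, 0.025, 1.573, -0.012, 1.134, -0.075], TCP at [0.625, -0, 0.198] pointing down, gripper open.
Joint ranges: [-2.62, 2.62], [-0.44, 2.09], [-1.27, 1.32], [0.08, 2.57], [-1.32, 4.46], [0.12, 2], [-2.74, 2.74]. Speed limits (rad/s): [2.22, 2.22, 3.01, 3.01, 3.14, 3.14, 3.14].

### API

Orientations are given as a rotation vector (axis times angle).
In Python, from cell import observe, imaging, arm gives the robot as it stands.
- The arm moves only by the tool apply_moves, never from a script. Its argument "commands" is a list of rows, each a list of 5 numbers: the opening in per cent of the stroke, from 0 (shut) to 100 (fully open), then the shift along the world's x, y, z in units of 0.06 m (1.0 is 0.06 m), then the turn about the world's z in units of 0.5 rad (1.0 is 0.5 rad). A call has 1 to 12 rows; each row shifts and turns the commanded pose from where the row before left it; what a row does not reach is not made up. A row lasts 1/8 s, in which the tool goes at most 62.5 mm and 10.7 degrees, less where a joint would pass 70% of its speed; a pose out of reach is approached as far as the arm can. A call with a number of a shift or a turn outside -1 to 1 is refused whole. A call with a gripper value outside its range is refused whole. The fingers move at their own pace and stop on an object; "newtons" is the grip in N (left out, the last holds). Time passes only in rows, so rows that do not move let the fingers close. It gives the time, the measured TCP pose, the force, the opening and the grip force at its end, in the units of the state.
- observe(): the state, without advancing time (a new reading comes with each control period).
- imaging.get_image(name): name is "scene" or "side" or "wrist"; returns (picture, depth): 400x640x3 uint8, red, green, blue; 400x640 float32, m along the optical axis (not along the pixel's ray), 0 where there is no reading.
- imaging.camera_params(name): a dict with "camera_matrix" (3x3 intrinsics, pixels), "origin" and "rotation" of the camera in the world; the wrist camera has in their place "tool_from_camera" (4x4, takes a point from camera to tool coordinates, whose origin is the TCP and whose axes are the flange's). Camera axes: x right, y up, looking along -z (the intrinsics and any distortion apply to the point x, -y, -z); pixel columns grow to the right and rows downward; lengths in m; the calibration is good to about 2 mm. A picture is of the moment at which its call begins: read the wrist's pose just before it. camera_params takes no time and is no camera call.
- arm.sign_off(): hands the job in; it is judged then, once.
The state is a dict: "clock": time; "joints": joint angles; "dq": joint speeds; "joint_efforts": joint torques, N m; "position": TCP position; "ee_rot": TCP orientation; "force": force on the tool from outside, world axes, zero at the start; "ft_torque": the same for the moment, N m; "width": opening from 0.0 (shut) to 1.0 (fully open); "gripper_force": force on a finger pad.
Only numpy, scipy, OpenCV 4.12 (cv2) and the standard library are available. Lean on these libraries where they do the work, as an engineer would, in place of code of your own. Each camera call takes 0.05 s, during which the arm holds its last target. There are 200 camera calls.

## Working session

There is one attempt and no reset: what is moved stays moved. The work goes in short steps, Python scripts to look and compute and a tool call to move; the robot and the scene stay as the last step left them, time stands still between calls to the robot, and variables do not carry over. Pictures are saved under pics/ and viewed, at most 10 in all, crops included, and the job is handed in when it is done.

Besides the shell and the picture viewer there is one more tool, called after "Call:" as a command line: name --pt "numbers of a row" for each row, then --argument value for the rest. apply_moves: Moves the arm, as the interface text tells. Its arguments: {"type":"object","properties":{"commands":{"type":"array"},"newtons":{"type":"number"}},"required":["commands"]}

```bash
mkdir -p pics; cat > h.py <<'E'
import numpy as np, cv2
from cell import observe, imaging, arm
from scipy.spatial.transform import Rotation as R
def snap(n):
    s=observe(); im,d=imaging.get_image(n); p=imaging.camera_params(n)
    K=np.array(p["camera_matrix"])
    if n=="wrist":
        T=np.eye(4);T[:3,:3]=R.from_rotvec(s["ee_rot"]).as_matrix();T[:3,3]=s["position"]
        T=T@np.array(p["tool_from_camera"])
    else:
        T=np.eye(4);T[:3,:3]=p["rotation"];T[:3,3]=p["origin"]
    v,u=np.mgrid[:400,:640]
    P=np.stack([(u-K[0,2])/K[0,0]*d,-(v-K[1,2])/K[1,1]*d,-d],-1)@T[:3,:3].T+T[:3,3]
    np.savez(f"{n}.npz",im=im,d=d,P=P,T=T,K=K)
    return im,d,P,p
E
python3 - <<'E'
from h import *
s=observe();print(s["clock"],s["position"],s["ee_rot"],s["width"],arm.grasp_offset)
ims=[]
for n in("scene","wrist"):
    im,d,P,p=snap(n);ims.append(im);print({k:v for k,v in p.items() if k!="rotation"})
cv2.imwrite("pics/a.png",cv2.cvtColor(cv2.resize(np.vstack(ims),(480,600)),cv2.COLOR_RGB2BGR))
cv2.imwrite("pics/s.png",cv2.cvtColor(ims[0],cv2.COLOR_RGB2BGR))
cv2.imwrite("pics/w.png",cv2.cvtColor(ims[1],cv2.COLOR_RGB2BGR))
E
```

```text
0.0 [ 6.24467980e-01 -9.56704463e-05  1.97683436e-01] [-2.22085895e+00 -2.22070335e+00  1.84251609e-03] 0.9985446460871796 0.0188
{'camera_matrix': array([[377.03655396,   0.        , 316.88972768],
       [  0.        , 377.03655396, 195.98026856],
       [  0.        ,   0.        ,   1.        ]]), 'origin': array([ 1.05546105, -0.50953917,  0.5756853 ])}
{'camera_matrix': array([[307.45401204,   0.        , 322.91358759],
       [  0.        , 307.45401204, 195.88585294],
       [  0.        ,   0.        ,   1.        ]]), 'tool_from_camera': array([[ 5.79142051e-04,  9.54967645e-01,  2.96709388e-01,
         7.90315698e-02],
       [ 9.99999832e-01, -5.46641940e-04, -1.92500102e-04,
         6.25337885e-04],
       [-2.16375741e-05,  2.96709450e-01, -9.54967802e-01,
        -1.87214244e-01],
       [ 0.00000000e+00,  0.00000000e+00,  0.00000000e+00,
         1.00000000e+00]])}
```

View pics/s.png

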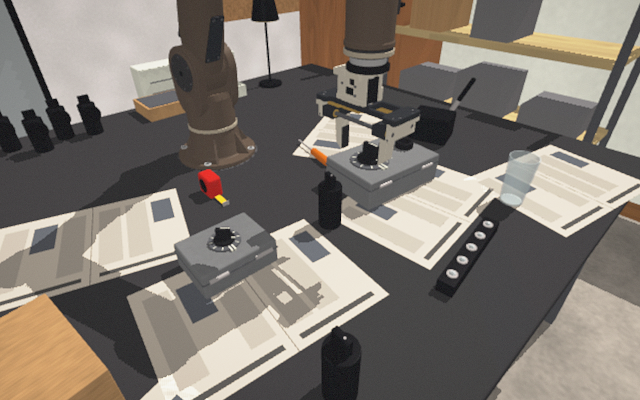

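View pics/w.png

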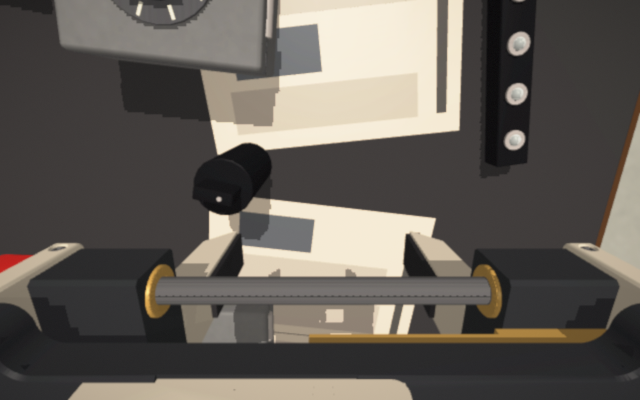

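The scene view shows the small box at about (225,245), the black lamp at (330,200), and the large box at (385,165) with its dial at (372,153), partly behind a finger. The wrist view shows a box and dial at top left (165,0) and the lamp at (235,180). Next I'll measure them from depth.

```bash
python3 - <<'E'
from h import *
z=np.load("scene.npz");P=z["P"]
for n,u,v in[("smalldial",222,236),("smalllid",250,245),("lamp",330,180),("bigdial",372,150),("biglid",410,165),("lid2",345,165),("tape?",403,143),("finger",385,150),("pen",318,155)]:print(n,P[v,u].round(3))
m=abs(P[...,2]-.085)<.004;m[:,:300]=0;m[:130]=0;m[220:]=0;Q=P[m&(P[...,0]<1)]
print(len(Q),Q.min(0),Q.max(0)); r=cv2.minAreaRect(Q[:,:2].astype(np.float32));print(r,cv2.boxPoints(r))
im=z["im"][125:215,310:450]
a=cv2.resize(im,None,fx=4,fy=4,interpolation=cv2.INTER_CUBIC)
side,_,P2,_=snap("side")
a=np.vstack([np.pad(a,((0,0),(0,80),(0,0)))])
cv2.imwrite("pics/b.png",cv2.cvtColor(a,cv2.COLOR_RGB2BGR));cv2.imwrite("pics/side.png",cv2.cvtColor(side,cv2.COLOR_RGB2BGR))
z=np.load("wrist.npz");P=z["P"]
for u,v in[(165,8),(230,40),(235,190),(90,40)]:print(P[v,u].round(3))
E
```

```text
smalldial [ 0.265 -1.3   -0.214]
smalllid [ 0.312 -1.253 -0.168]
lamp [ 0.459 -1.106 -0.02 ]
bigdial [ 0.494 -1.071  0.014]
biglid [ 0.564 -1.001  0.084]
lid2 [ 0.405 -1.16  -0.075]
tape? [ 0.539 -1.026  0.059]
finger [ 0.688 -0.877  0.208]
pen [ 0.223 -1.342 -0.257]
483 [ 0.56077815 -1.00422207  0.0810024 ] [ 0.56876433 -0.99623589  0.08898858]
((0.5647713541984558, -1.000229001045227), (0.01129413302987814, 8.42846930027008e-08), 45.0) [[ 0.56077826 -1.004222  ]
 [ 0.56077826 -1.004222  ]
 [ 0.56876445 -0.99623597]
 [ 0.56876445 -0.99623597]]
[0.492 0.153 0.09 ]
[0.543 0.129 0.087]
[0.548 0.004 0.127]
[0.42  0.13  0.086]
```

View pics/side.png

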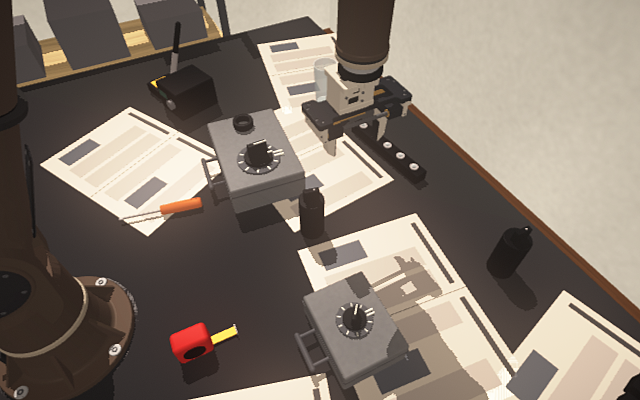

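The side view shows the large box with its dial at (258,155), the tape roll at (243,122), the lamp at (312,212), and the small box at (355,325). The scene points came out wrong because the fixed cameras give their rotation as a vector, so I'll fix that. I'll also crop the dial.

```bash
sed -i 's/T\[:3,:3\]=p\["rotation"\]/T[:3,:3]=R.from_rotvec(p["rotation"]).as_matrix() if np.size(p["rotation"])==3 else p["rotation"]/' h.py
python3 - <<'E'
from h import *
im,d,P,p=snap("side");print(np.shape(p["rotation"]))
for n,u,v in[("dialtop",257,145),("lid",230,160),("lamp",312,192),("tape",240,117),("smalldial",356,308)]:print(n,P[v,u].round(3))
m=abs(P[...,2]-.085)<.005;m[:100]=0;m[215:]=0;m[:,:195]=0;m[:,310:]=0;Q=P[m]
r=cv2.minAreaRect(Q[:,:2].astype(np.float32));print(len(Q),r,cv2.boxPoints(r))
m=(P[...,2]>.113)&(P[...,2]<.13);m[:130]=0;m[175:]=0;m[:,:235]=0;m[:,285:]=0;Q=P[m]
print(len(Q),np.median(Q,0),cv2.minAreaRect(Q[Q[:,2]>.118][:,:2].astype(np.float32)),np.percentile(Q[:,2],[50,99]))
c=cv2.resize(im[120:195,215:305],None,fx=7,fy=7,interpolation=cv2.INTER_CUBIC)
cv2.imwrite("pics/c.png",cv2.cvtColor(c,cv2.COLOR_RGB2BGR))
E
```

```text
(3,)
dialtop [0.488 0.186 0.134]
lid [0.426 0.22  0.084]
lamp [ 0.533 -0.003  0.136]
tape [0.501 0.344 0.099]
smalldial [ 0.491 -0.251  0.099]
4359 ((0.48749303817749023, 0.17954403162002563), (0.3846568465232849, 0.17891405522823334), 83.61116790771484) [[ 0.3771902  -0.00163561]
 [ 0.5549931  -0.02154431]
 [ 0.59779584  0.36072367]
 [ 0.41999298  0.38063237]]
111 [0.48659713 0.18644641 0.12138054] ((0.4872387647628784, 0.18658782541751862), (0.011015420779585838, 0.04503670334815979), 78.23062896728516) [0.12138054 0.12982531]
```

View pics/c.png

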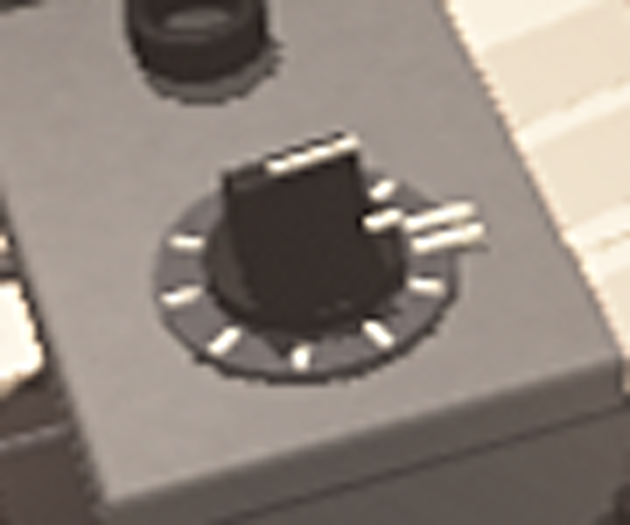

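The crop shows the double zero mark at crop (445,226), the pointer tip at (382,218), and the top line from (270,165) to (355,143). I'll turn these into angles.

```bash
cat > ray.py <<'E'
from h import *
def hit(z,u,v,h):
    T,K=z["T"],z["K"]; d=T[:3,:3]@[(u-K[0,2])/K[0,0],-(v-K[1,2])/K[1,1],-1]
    return (T[:3,3]+d*(h-T[2,3])/d[2])
E
python3 - <<'E'
from ray import *
z=np.load("side.npz");f=lambda u,v,h:hit(z,215+(u+.5)/7-.5,120+(v+.5)/7-.5,h)[:2]
H=.0875
marks=[(382,188),(427,286),(377,333),(301,356),(224,341),(182,296),(187,242),(428,228)]
M=np.array([f(*m,H) for m in marks])
from scipy.optimize import least_squares
s=least_squares(lambda q:np.hypot(*(M-q[:2]).T)-q[2],[.487,.187,.045]);c=s.x[:2];print(s.x,s.fun.round(4))
print("mark ang",np.degrees(np.arctan2(*(M-c).T[::-1])).round(1))
print("zero",np.degrees(np.arctan2(*(f(445,226,H)-c)[::-1])))
a,b=f(270,165,.136),f(355,143,.136);print("bar line",a,b,np.degrees(np.arctan2(*(b-a)[::-1])), "tip vs c",np.degrees(np.arctan2(*(b-c)[::-1])))
E
```

```text
[0.48914764 0.19455786 0.04384909] [ 0.0004 -0.0003 -0.0008  0.0006  0.0006 -0.0002 -0.0005  0.0002]
mark ang [  30.8  -42.8  -79.3 -114.8 -150.5  173.7  138.3   -4.7]
zero -6.234005140512878
bar line [0.48179737 0.19362474] [0.51072698 0.19052526] -6.11525749962918 tip vs c -10.584939519908946
```

The dial is at about (0.489, 0.1935), with zero at about -6.3° and the bar at about -6°, so the dial reads roughly 0. I'll move above it, turning the tool +84°.

Call:
apply_moves --pt "100 -0.28 0.4 0 0.366" --pt "100 -0.28 0.4 0 0.366" --pt "100 -0.28 0.4 0 0.366" --pt "100 -0.28 0.4 0 0.366" --pt "100 -0.28 0.4 0 0.366" --pt "100 -0.28 0.4 0 0.366" --pt "100 -0.28 0.4 0 0.366" --pt "100 -0.3 0.42 0 0.366" --pt "100 0 0 0 0" --pt "100 0 0 0 0" --newtons 15

```text
clock: 1.45
position: [0.4898, 0.1925, 0.1984]
ee_rot: [0.172, 3.137, -0.001]
force: [0.6, 0.1, -0.5]
width: 0.998
gripper_force: 0.0
```

```bash
python3 - <<'E'
from h import *
im,*_=snap("wrist");s=observe();print(s["clock"],s["position"],s["joints"].round(2) if hasattr(s["joints"],"round") else s["joints"],R.from_rotvec(s["ee_rot"]).as_matrix()[:,1])
cv2.imwrite("pics/d.png",cv2.cvtColor(cv2.resize(im[80:300,200:440],None,fx=2.5,fy=2.5,interpolation=cv2.INTER_CUBIC),cv2.COLOR_RGB2BGR))
E
```

```text
1.5 [0.48997738 0.1921335  0.19832379] [-0.19  0.3  -0.37  1.79  0.12  1.07  0.86] [ 1.09620743e-01  9.93973337e-01 -5.45157464e-04]
```

View pics/d.png

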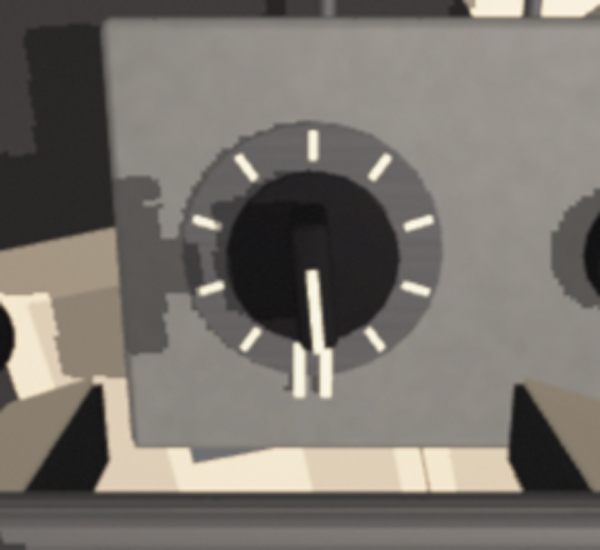

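The wrist view shows the dial centred at crop (313,250), the double mark at (313,370), and the white line from (311,270) to (319,350). The pointer is a few degrees anticlockwise of zero.

```bash
python3 - <<'E'
from ray import *
from scipy.optimize import least_squares
z=np.load("wrist.npz");f=lambda u,v,h:hit(z,200+(u+.5)/2.5-.5,80+(v+.5)/2.5-.5,h)[:2]
H=.0875
M=np.array([f(*m,H) for m in[(313,145),(380,166),(418,223),(416,289),(374,339),(251,339),(211,288),(207,223),(246,167)]])
s=least_squares(lambda q:np.hypot(*(M-q[:2]).T)-q[2],[.487,.187,.045]);c=s.x[:2];print(s.x,s.fun.round(4))
A=np.degrees(np.arctan2(*(M-c).T[::-1]));k=np.array([5,6,7,8,9,1,2,3,4])  # ccw index guess
print(A.round(1),((A%36+18)%36-18).round(1))
print("zero",np.degrees(np.arctan2(*(f(313,370,H)-c)[::-1])))
for h in(.133,.136):
  a,b=f(311.5,270,h),f(319,350,h);print(a,b,np.degrees(np.arctan2(*(b-a)[::-1])))
d=z["P"];Q=d[(d[...,2]>.12)&(np.hypot(d[...,0]-.489,d[...,1]-.193)<.04)];print(len(Q),np.percentile(Q[:,2],95),cv2.minAreaRect(Q[:,:2].astype(np.float32)))
E
```

```text
[0.4880783  0.19324839 0.04384976] [-0.0001  0.0002 -0.0003  0.0002 -0.0001  0.0001 -0.0003  0.0002  0.    ]
[ 173.9  137.9  101.5   65.2   29.1  -41.9  -78.  -113.7 -149.9] [-6.1 -6.1 -6.5 -6.8 -6.9 -5.9 -6.  -5.7 -5.9]
zero -6.156485311943722
[0.48124265 0.19316895] [0.51065809 0.19265956] -0.992103742200932
[0.48040034 0.19324806] [0.50946638 0.19274472] -0.9921037422009097
25293 0.33972810115077373 ((0.4741530418395996, 0.19916537404060364), (0.05901065841317177, 0.05501227080821991), 28.39458656311035)
```

The dial is at (0.488, 0.193), with zero at -6.2° and the tool already lined up to it. I'll go down and grip, which squares the bar to the tool.

Call:
apply_moves --pt "100 -0.03 0.02 -0.4 0" --pt "100 0 0 -0.4 0" --pt "100 0 0 -0.4 0" --pt "100 0 0 -0.33 0" --pt "100 0 0 0 0" --pt "0 0 0 0 0" --pt "0 0 0 0 0" --pt "0 0 0 0 0" --pt "0 0 0 0 0" --pt "0 0 0 0 0" --pt "0 0 0 0 0" --pt "0 0 0 0 0" --newtons 10

```text
clock: 3.0
position: [0.4876, 0.1944, 0.1066]
ee_rot: [-0.168, -3.137, -0.0]
force: [-0.1, -0.6, -0.5]
width: 0.289
gripper_force: 0.0
```

Still closing, so I'll hold a little longer.

Call:
apply_moves --pt "0 0 0 0 0" --pt "0 0 0 0 0" --pt "0 0 0 0 0" --pt "0 0 0 0 0" --pt "0 0 0 0 0"

```text
clock: 3.62
position: [0.488, 0.1946, 0.107]
ee_rot: [0.168, 3.136, 0.001]
force: [0.5, -0.7, 6.2]
width: 0.006
gripper_force: 2.7
```

Width is nearly 0, so the fingers shut without the 14 mm bar. I need to look.

```bash
python3 - <<'E'
from h import *
s=observe();print(s["position"],s["width"],s["force"],s["gripper_force"])
im,*_=snap("wrist");b,_,P,_=snap("side");s,_,_,_=snap("scene")
r=lambda a,f:cv2.resize(a,f,interpolation=cv2.INTER_CUBIC)
o=np.vstack([r(im[60:360,120:520],(800,600))[:300] if 0 else np.hstack([r(im[40:340,160:480],(400,300)),r(b[90:225,180:360],(400,300))]),np.hstack([r(s[90:225,300:480],(400,300)),np.zeros((300,400,3),np.uint8)])])
cv2.imwrite("pics/e.png",cv2.cvtColor(o,cv2.COLOR_RGB2BGR))
E
```

```text
[0.48798552 0.19459283 0.10702397] 0.006377777767351326 [ 0.4652844  -0.65429551  6.21495478] 2.7459199726581573
```

View pics/e.png

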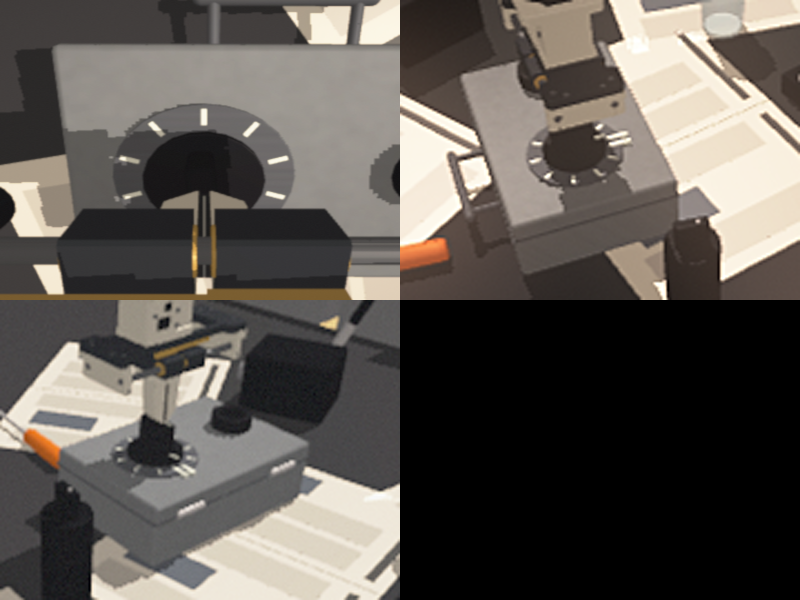

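In the scene panel the fingers stand on the dial, with black material at (152,435), and nothing else has moved. I'll use depth to see where the finger tips are relative to the bar.

```bash
python3 - <<'E'
from h import *
z=np.load("scene.npz");P=z["P"];im=z["im"]
near=np.hypot(P[...,0]-.488,P[...,1]-.193)<.05
# column profile through the finger
for u in range(358,384,3):
    print(u,[(v,*(P[v,u]*1000).round().astype(int),int(im[v,u].mean())) for v in range(128,164,4)])
c=np.hstack([cv2.resize(im[120:175,345:400],(400,400),interpolation=cv2.INTER_CUBIC),cv2.resize(np.load("side.npz")["im"][120:175,230:285],(400,400),interpolation=cv2.INTER_CUBIC)])
c=cv2.convertScaleAbs(c,alpha=2.5,beta=0)
cv2.imwrite("pics/f.png",cv2.cvtColor(c,cv2.COLOR_RGB2BGR))
E
```

```text
358 [(128, np.int64(516), np.int64(109), np.int64(213), 155), (132, np.int64(226), np.int64(443), np.int64(2), 181), (136, np.int64(248), np.int64(419), np.int64(2), 224), (140, np.int64(272), np.int64(392), np.int64(4), 209), (144, np.int64(293), np.int64(369), np.int64(4), 234), (148, np.int64(419), np.int64(225), np.int64(85), 147), (152, np.int64(441), np.int64(201), np.int64(89), 177), (156, np.int64(468), np.int64(170), np.int64(99), 28), (160, np.int64(478), np.int64(160), np.int64(94), 39)]
361 [(128, np.int64(207), np.int64(479), np.int64(1), 214), (132, np.int64(232), np.int64(452), np.int64(2), 208), (136, np.int64(254), np.int64(427), np.int64(2), 221), (140, np.int64(279), np.int64(400), np.int64(4), 208), (144, np.int64(410), np.int64(247), np.int64(88), 175), (148, np.int64(427), np.int64(228), np.int64(88), 151), (152, np.int64(459), np.int64(192), np.int64(99), 67), (156, np.int64(472), np.int64(178), np.int64(97), 35), (160, np.int64(488), np.int64(160), np.int64(99), 31)]
364 [(128, np.int64(476), np.int64(178), np.int64(180), 167), (132, np.int64(478), np.int64(17
[... 2777 characters left out ...]
4(267), np.int64(86), 139), (152, np.int64(478), np.int64(246), np.int64(87), 128), (156, np.int64(507), np.int64(211), np.int64(99), 44), (160, np.int64(521), np.int64(193), np.int64(99), 143)]
382 [(128, np.int64(263), np.int64(532), np.int64(3), 214), (132, np.int64(291), np.int64(498), np.int64(7), 209), (136, np.int64(418), np.int64(332), np.int64(88), 209), (140, np.int64(434), np.int64(313), np.int64(87), 142), (144, np.int64(451), np.int64(292), np.int64(87), 146), (148, np.int64(467), np.int64(272), np.int64(87), 145), (152, np.int64(481), np.int64(256), np.int64(85), 145), (156, np.int64(502), np.int64(229), np.int64(91), 112), (160, np.int64(518), np.int64(210), np.int64(91), 86)]
```

View pics/f.png

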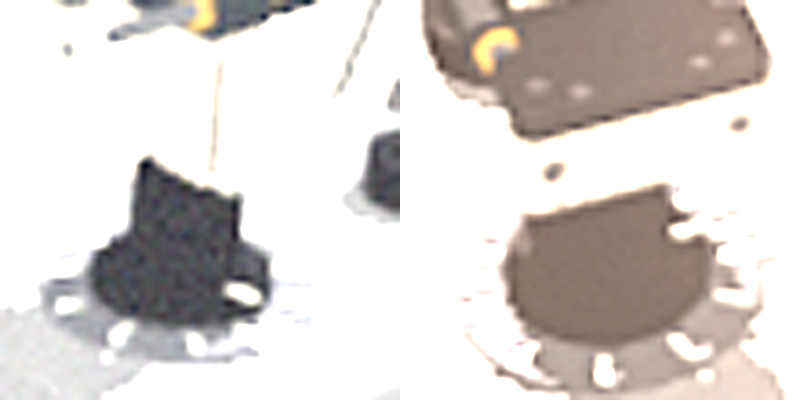

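The shut fingers are sitting on top of the bar, with the seam ending at the bar top (z≈0.136), yet the reported TCP z is 0.107. I'll check the tip height in the first scene image, where the reported TCP was 0.198.

```bash
python3 - <<'E'
from ray import *
z=np.load("scene.npz");T,K=z["T"],z["K"]
def proj(p):
    q=T[:3,:3].T@(np.array(p)-T[:3,3]);return K[0,2]+K[0,0]*q[0]/-q[2],K[1,2]+K[1,1]*q[1]/q[2]
for h in(.19,.198,.21,.228,.24):print(h,np.round(proj([.624+.05,0,h]),1),np.round(proj([.624-.05,0,h]),1))
im=cv2.imread("pics/s.png");cv2.imwrite("pics/g.png",cv2.resize(im[90:190,310:430],(720,600),interpolation=cv2.INTER_CUBIC))
s=observe();print(s["joint_efforts"])
E
```

```text
0.19 [379.7 179.3] [342.9 161.2]
0.198 [380.1 175.7] [343.  157.8]
0.21 [380.6 170.4] [343.1 152.7]
0.228 [381.4 162.1] [343.4 144.9]
0.24 [382.  156.5] [343.6 139.6]
[-3.89458705e-02 -5.43193138e+01 -3.62152666e+00 -2.42528701e+01
 -2.56679195e-02  5.47686021e-02  1.10860860e-04]
```

View pics/g.png

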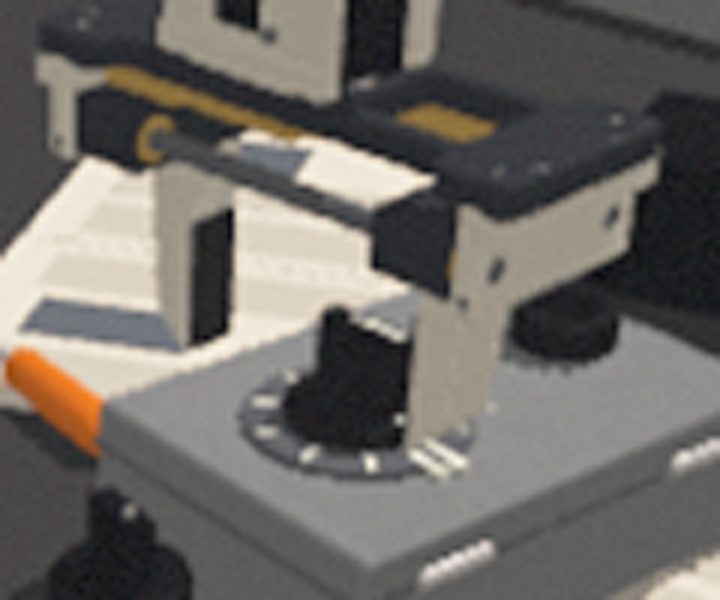

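The finger tips really are about 27 mm higher than the reported TCP: the near tip is at px (382,164), which gives z≈0.223 against 0.198 reported. I'll lift, reopen, and go down to a reported z of about 0.086. That puts the tips at about 0.113 and leaves the body above the bar top.

Call:
apply_moves --pt "0 0 -0.02 0.2 0" --pt "60 0 0 0 0" --pt "60 0 0 0 0" --pt "60 0 0 0 0" --pt "60 0 0 0 0" --pt "60 0 0 0 0" --pt "60 0 0 0 0" --pt "60 0 0 0 0" --pt "60 0 0 0 0" --newtons 12

```text
clock: 4.9
position: [0.4876, 0.1932, 0.1187]
ee_rot: [0.168, 3.137, 0.0]
force: [0.6, 0.5, -0.3]
width: 0.599
gripper_force: 0.0
```

```bash
python3 - <<'E'
from h import *
s=observe();print(s["position"],s["width"],s["force"])
im,*_=snap("wrist");sc,_,_,_=snap("side")
o=np.hstack([cv2.resize(im[60:280,210:430],(400,400),interpolation=cv2.INTER_CUBIC),cv2.resize(sc[110:190,220:300],(400,400),interpolation=cv2.INTER_CUBIC)])
cv2.imwrite("pics/i.png",cv2.cvtColor(cv2.convertScaleAbs(o,alpha=1.5),cv2.COLOR_RGB2BGR))
E
```

```text
[0.48763083 0.1931654  0.11866109] 0.5991541200939747 [ 0.56862681  0.49900251 -0.34973825]
```

View pics/i.png

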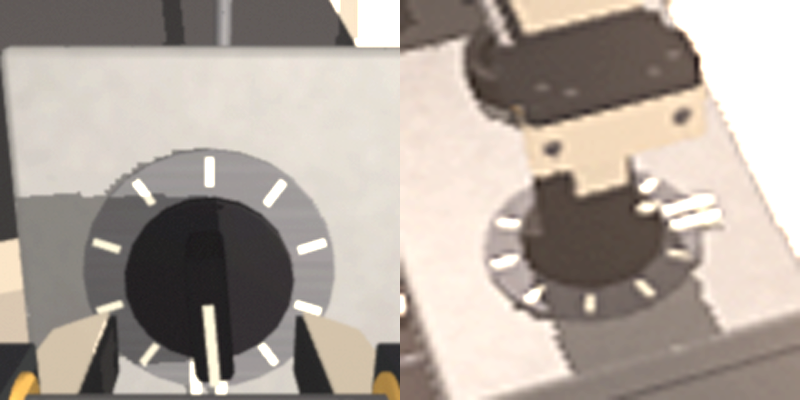

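The bar stands between the open fingers, the pointer is near zero at (211,370), and the tips are above the disc. I'll descend and close.

Call:
apply_moves --pt "60 0 0 -0.2 0" --pt "60 0 0 -0.2 0" --pt "60 0 0 -0.15 0" --pt "60 0 0 0 0" --pt "0 0 0 0 0" --pt "0 0 0 0 0" --pt "0 0 0 0 0" --pt "0 0 0 0 0" --pt "0 0 0 0 0" --pt "0 0 0 0 0" --pt "0 0 0 0 0" --pt "0 0 0 0 0" --newtons 12

```text
clock: 6.5
position: [0.4881, 0.1944, 0.086]
ee_rot: [0.167, 3.136, 0.003]
force: [1.1, 5.2, -1.4]
width: 0.155
gripper_force: 12.0
```

The bar is gripped at 14.3 mm opening. Turning left +0.63 rad, then pausing.

Call:
apply_moves --pt "0 0 0 0 0.18" --pt "0 0 0 0 0.18" --pt "0 0 0 0 0.18" --pt "0 0 0 0 0.18" --pt "0 0 0 0 0.18" --pt "0 0 0 0 0.18" --pt "0 0 0 0 0.18" --pt "0 0 0 0 0" --pt "0 0 0 0 0" --pt "0 0 0 0 0" --pt "0 0 0 0 0" --pt "0 0 0 0 0"

```text
clock: 8.0
position: [0.4879, 0.195, 0.086]
ee_rot: [-0.814, 3.033, 0.003]
force: [1.2, 6.4, -1.8]
width: 0.152
gripper_force: 12.0
```

Call:
apply_moves --pt "0 0 0 0 0" --pt "0 0 0 0 0" --pt "0 0 0 0 0" --pt "0 0 0 0 0" --pt "0 0 0 0 0"

```text
clock: 8.62
position: [0.4879, 0.195, 0.086]
ee_rot: [-0.814, 3.033, 0.003]
force: [0.9, 7.9, -1.0]
width: 0.147
gripper_force: 12.0
```

The tool says the bar is at +36.2° from zero. I'll use the last picture to confirm the dial followed.

```bash
python3 - <<'E'
from h import *
im,*_=snap("wrist");sc,_,_,_=snap("side");s2,_,_,_=snap("scene")
o=np.hstack([cv2.resize(a,(266,400),interpolation=cv2.INTER_CUBIC) for a in(im[100:330,240:393],sc[110:200,230:290],s2[110:200,345:405])])
cv2.imwrite("pics/j.png",cv2.cvtColor(cv2.convertScaleAbs(o,alpha=1.5),cv2.COLOR_RGB2BGR))
E
```

```text
(no output)
```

View pics/j.png

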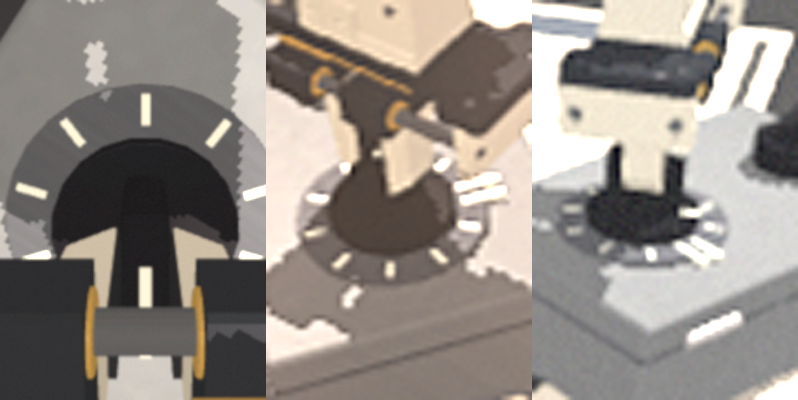

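The bar is gripped square and lies on a mark: the opposite mark at (146,108) is in line with it, so the dial is on +36°. Now turning right to -36°.

Call:
apply_moves --pt "0 0 -0.01 0 -0.21" --pt "0 0 -0.01 0 -0.21" --pt "0 0 0 0 -0.21" --pt "0 0 0 0 -0.21" --pt "0 0 0 0 -0.21" --pt "0 0 0 0 -0.21" --pt "0 0 0 0 -0.21" --pt "0 0 0 0 -0.21" --pt "0 0 0 0 -0.21" --pt "0 0 0 0 -0.21" --pt "0 0 0 0 -0.21" --pt "0 0 0 0 -0.21"

```text
clock: 10.28
position: [0.4878, 0.1937, 0.086]
ee_rot: [1.135, 2.929, 0.003]
force: [1.0, 6.3, 0.2]
width: 0.15
gripper_force: 12.0
```

Call:
apply_moves --pt "0 0 0 0 0" --pt "0 0 0 0 0" --pt "0 0 0 0 0" --pt "0 0 0 0 0" --pt "0 0 0 0 0" --pt "0 0 0 0 0" --pt "0 0 0 0 0" --pt "0 0 0 0 0" --pt "0 0 0 0 0" --pt "0 0 0 0 0"

```text
clock: 11.52
position: [0.4878, 0.1936, 0.086]
ee_rot: [1.13, 2.931, 0.004]
force: [0.5, 6.0, -1.1]
width: 0.152
gripper_force: 12.0
```

The dial reads -36.0°. Now left to zero and pause.

Call:
apply_moves --pt "0 0 0 0 0.18" --pt "0 0 0 0 0.18" --pt "0 0 0 0 0.18" --pt "0 0 0 0 0.18" --pt "0 0 0 0 0.18" --pt "0 0 0 0 0.18" --pt "0 0 0 0 0.18" --pt "0 0 0 0 0" --pt "0 0 0 0 0" --pt "0 0 0 0 0" --pt "0 0 0 0 0" --pt "0 0 0 0 0"

```text
clock: 13.02
position: [0.4881, 0.1943, 0.086]
ee_rot: [0.165, 3.136, 0.005]
force: [2.5, 8.9, -3.2]
width: 0.149
gripper_force: 12.0
```

Call:
apply_moves --pt "60 0 0 0 0" --pt "60 0 0 0 0" --pt "60 0 0 0 0" --pt "60 0 0 0 0" --pt "60 0 0 0 0" --pt "60 0 0 0 0" --pt "60 0 0 0 0" --pt "60 0 0 0.3 0" --pt "60 0 0 0.5 0" --pt "60 0 0 0.5 0" --pt "60 0 0 0.5 0" --pt "60 0 0 0 0"

```text
clock: 14.52
position: [0.4889, 0.1928, 0.1959]
ee_rot: [0.168, 3.133, 0.003]
force: [0.4, -0.4, -0.2]
width: 0.597
gripper_force: 0.0
```

```bash
python3 - <<'E'
from ray import *
im,*_=snap("wrist");s=observe();print(s["clock"],s["position"],s["force"],s["width"],np.abs(s["dq"]).max())
z=np.load("wrist.npz");P=z["P"]
# white line on bar top: bright pixels at bar-top height near the axis
g=im.min(-1);m=(g>150)&(P[...,2]>.128)&(P[...,2]<.145)&(np.hypot(P[...,0]-.488,P[...,1]-.193)<.03)
Q=P[m][:,:2].astype(np.float32);l=cv2.fitLine(Q,cv2.DIST_HUBER,0,.001,.001).ravel();print(len(Q),Q.mean(0),np.degrees(np.arctan(l[1]/l[0])))
E
```

```text
14.575 [0.48812782 0.1922212  0.19443653] [ 0.32608577 -0.95389013 -0.58159193] 0.5955783818792694 0.032195455924014335
131 [0.49501708 0.19223036] -5.0895915
```

The white pointer line measures -5.1° against zero at -6.2°, so the dial is within about 1° of zero. The gripper is clear and touching nothing.

```bash
python3 -c "
from cell import arm
print(arm.sign_off())"
```

```text
the job is handed in; nothing more can be done
None
```

I dialled the larger box to about +36° and then −36°, pausing over half a second at each, brought it back to within about 1° of zero, released it, and handed the job in at about 14.6 s (no verdict came back); the smaller dial was never touched.

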